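# Book out a kit on the bin tally buttons

### The job

Book the kit out at the assembly bench: with the fingers, lightly press down the orange tally button on the bin of brass spacers, then the one on the bin of black clips, then the one on the bin of red end caps, in that order, each well down so that it stays down. Leave the button of the steel screws bin alone, do not lift, tip or shove any bin, and do not disturb the other loose things on the mat.

Things in the scene. Friction and masses are not known exactly. Their poses are not given: they have to be found in the camera images.
- bin_spacers: Loose parts bin of pale grey-white plastic filled with brass spacers: 150 long (its x), 96 wide (its y), 44 high, about 0.9 kg, standing on the bench mat (mat surface 2 mm above the table). Origin under its centre, z up; its -x end, which faces the robot more or less, is a closed block 46 deep that carries the button; the parts lie in the open pocket behind it, none higher than the button. The four bins stand in a row, in any order.
- tally_spacers_top (a point): Centre of the top face of the orange tally button of the brass spacers bin, a round flat-topped plunger 30 across. It lies 52 mm from the bin's centre towards its -x end; the top is 65 mm above the bin's underside when the button is fully up and 51 mm when fully down. The point moves with the button.
- tally_spacers (a joint): How far the tally button of the brass spacers bin is pressed down, in m: 0 fully up (21 mm proud of the block), 0.014 fully down (7 mm proud), where it meets its stop; pushed on with over 5 N, the cap gives a further 6 mm at about 2 N per mm and springs back. No spring: it slides against about 3 N of friction and stays where it is left. It counts as pressed from 0.008, so about 0.011 is a good press that stays short of the stop. It starts between 0 and 0.003.
- bin_clips: Loose parts bin of pale grey-white plastic filled with black clips: 150 long (its x), 96 wide (its y), 44 high, about 0.9 kg, standing on the bench mat (mat surface 2 mm above the table). Origin under its centre, z up; its -x end, which faces the robot more or less, is a closed block 46 deep that carries the button; the parts lie in the open pocket behind it, none higher than the button. The four bins stand in a row, in any order.
- tally_clips_top (a point): Centre of the top face of the orange tally button of the black clips bin, a round flat-topped plunger 30 across. It lies 52 mm from the bin's centre towards its -x end; the top is 65 mm above the bin's underside when the button is fully up and 51 mm when fully down. The point moves with the button.
- tally_clips (a joint): How far the tally button of the black clips bin is pressed down, in m: 0 fully up (21 mm proud of the block), 0.014 fully down (7 mm proud), where it meets its stop; pushed on with over 5 N, the cap gives a further 6 mm at about 2 N per mm and springs back. No spring: it slides against about 3 N of friction and stays where it is left. It counts as pressed from 0.008, so about 0.011 is a good press that stays short of the stop. It starts between 0 and 0.003.
- bin_caps: Loose parts bin of pale grey-white plastic filled with red end caps: 150 long (its x), 96 wide (its y), 44 high, about 0.9 kg, standing on the bench mat (mat surface 2 mm above the table). Origin under its centre, z up; its -x end, which faces the robot more or less, is a closed block 46 deep that carries the button; the parts lie in the open pocket behind it, none higher than the button. The four bins stand in a row, in any order.
- tally_caps_top (a point): Centre of the top face of the orange tally button of the red end caps bin, a round flat-topped plunger 30 across. It lies 52 mm from the bin's centre towards its -x end; the top is 65 mm above the bin's underside when the button is fully up and 51 mm when fully down. The point moves with the button.
- tally_caps (a joint): How far the tally button of the red end caps bin is pressed down, in m: 0 fully up (21 mm proud of the block), 0.014 fully down (7 mm proud), where it meets its stop; pushed on with over 5 N, the cap gives a further 6 mm at about 2 N per mm and springs back. No spring: it slides against about 3 N of friction and stays where it is left. It counts as pressed from 0.008, so about 0.011 is a good press that stays short of the stop. It starts between 0 and 0.003.
- bin_screws: Loose parts bin of pale grey-white plastic filled with steel screws: 150 long (its x), 96 wide (its y), 44 high, about 0.9 kg, standing on the bench mat (mat surface 2 mm above the table). Origin under its centre, z up; its -x end, which faces the robot more or less, is a closed block 46 deep that carries the button; the parts lie in the open pocket behind it, none higher than the button. The four bins stand in a row, in any order.
- tally_screws_top (a point): Centre of the top face of the orange tally button of the steel screws bin, a round flat-topped plunger 30 across. It lies 52 mm from the bin's centre towards its -x end; the top is 65 mm above the bin's underside when the button is fully up and 51 mm when fully down. The point moves with the button.
- tally_screws (a joint): How far the tally button of the steel screws bin is pressed down, in m: 0 fully up (21 mm proud of the block), 0.014 fully down (7 mm proud), where it meets its stop; pushed on with over 5 N, the cap gives a further 6 mm at about 2 N per mm and springs back. No spring: it slides against about 3 N of friction and stays where it is left. It counts as pressed from 0.008, so about 0.011 is a good press that stays short of the stop. It starts between 0 and 0.003.
- nut_driver: Loose bystander: red-handled nut driver, 170 long, lying on its side; origin at mid-length on its underside (mm).
- frame_stack: Loose bystander: stack of black plastic frames, 36 x 50 x 40 high; origin under its centre (mm).
- carton: Loose bystander: closed cardboard carton, 90 x 65 x 70 high; origin under its centre (mm).
- tape_roll: Loose bystander: yellow tape roll lying flat, 70 across, 20 high; origin under its centre (mm).
- glue_pot: Loose bystander: small closed jar, 44 across, 60 high; origin under its centre (mm).
- steel_block: Loose bystander: bare steel block, 60 x 35 x 25 high; origin under its centre (mm).

How it is judged:
By the outcome, as a careful person would: the job done as asked, in the order asked, and still so for the second after the job is handed in, with the robot touching nothing.
It also fails if it takes over 42 s, if anything falls off the work surface, if the arm or the gripper's body presses on something with over 40 N, if the wrist force passes 120 N, or if a joint passes its speed limit or range.

### The arm

A 6-joint arm with a two-finger parallel gripper is mounted at the origin on the work surface. World frame = base frame: x ahead of the robot, y to its left, z up, the work surface at z = 0. Lengths are in m, angles in degrees, forces in N, time in s.
With the tool pointing down it reaches from about 0.35 to 0.875 m from the base axis. Payload 4.2 kg.
Tool frame: the origin (TCP) lies midway between the tips of the shut fingers; the grasp point (between the pads) lies 19 mm behind it; x points along the fingers, y is the direction in which the jaws open and shut, and the axes are right-handed (so a half turn about x gives the same grasp; the last joint's range is limited). The gripper opens to 87 mm and grips with 3 to 60 N. Pads are 19 mm wide; open, the fingers measure 117 mm over their backs; the gripper's body (75 mm by 190 mm) begins 51 mm behind the grasp point.
Start: joints at [79.676, 22.042, 0.453, 0, -68.411, -14.817], TCP at [0.265, 0.566, 0.223] pointing down, gripper open.
Joint ranges: [-179.83, 179.83], [-69.29, 118.12], [-61.27, 80.66], [-181.25, 117.63], [-171.15, -9.14], [-177.46, 177.46]. Speed limits (degrees/s): [159.86, 159.86, 180, 180, 180, 180].

### API

Orientations are given as a 3x3 rotation matrix whose columns are the frame's x, y, z axes.
In Python, from station import r gives the robot as it stands.
- The arm moves only by the tool play_rows, never from a script. Its argument "plan" is a list that holds one entry, the list of rows, each a list of 6 numbers: the shift along the tool's x, y, z in cm, then the turn, a rotation vector about the tool's x, y, z in units of 10 degrees (1.0 is 10 degrees). A call has 1 to 5 rows; each row is the pose to reach, as a shift and turn from the pose commanded when the call began, along the tool's axes at that moment; what a row does not reach only later rows make up. A row lasts 1/8 s, in which the tool goes at most 62.5 mm and 10.7 degrees, less where a joint would pass 70% of its speed; a pose out of reach is approached as far as the arm can. A call with a gripper value outside its range is refused whole. "hand" is the opening, from 0 (shut) to 1 (fully open), set as the call begins (left out, the last holds). The fingers move at their own pace and stop on an object; the grip force is fixed at half the most. Time passes only in rows, so rows that repeat a pose let the fingers close. It gives the time, the measured TCP pose, the force and the opening at its end, in the units of the state.
- r.sense(): the state, without advancing time (a new reading comes with each control period).
- r.capture(name): name is "scene" or "side" or "wrist"; returns (picture, depth): 384x512x3 uint8, blue, green, red; 384x512 float32, m along the optical axis (not along the pixel's ray), 0 where there is no reading.
- r.get_calibration(name): a dict with "vfov" (degrees; the focal length in pixels is half the picture's height over the tangent of half this angle, whatever the lens; pixels are square), "cx", "cy" (the principal point, pixels), "rvec" (rotation vector, rad) and "tvec" (3), from world to camera coordinates, as OpenCV has them. Camera axes: x right, y down, z forward; pixel columns grow to the right and rows downward; lengths in m; the calibration is good to about 2 mm. A picture is of the moment at which its call begins: read the wrist's pose just before it. get_calibration takes no time and is no camera call; for the wrist camera it gives the pose at the moment of the call.
- r.finish_job(): hands the job in, once; it reports no verdict.
The state is a dict: "time_s": time; "joints": joint angles; "joint_velocities": joint speeds; "effort": joint torques, N m; "tcp_pos": TCP position; "ee_rot": TCP orientation; "wrist_force": force on the tool from outside, world axes, zero at the start; "moment": the same for the moment, N m; "gripper_width": opening from 0.0 (shut) to 1.0 (fully open).
Only numpy, scipy, OpenCV 4.12 (cv2) and the standard library are available. Lean on these libraries where they do the work, as an engineer would, in place of code of your own. Each camera call takes 0.05 s, during which the arm holds its last target.

## Working session

There is one attempt and no reset: what is moved stays moved. The work goes in short steps, Python scripts to look and compute and a tool call to move; the robot and the scene stay as the last step left them, time stands still between calls to the robot, and variables do not carry over. Pictures are saved under pics/ and viewed, and the job is handed in when it is done.

Besides the shell and the picture viewer there is one more tool, called after "Emit:" in YAML: its name, and indented under it one key for each argument. play_rows: Moves the arm, as the interface text tells. Its arguments: {"type":"object","properties":{"plan":{"type":"array","items":{"type":"array","items":{"type":"array","items":{"type":"number"}}}},"hand":{"type":"number"}},"required":["plan"]}

```bash
mkdir -p pics; cat > h.py <<'E'
import numpy as np, cv2
from station import r
def cam(n):
    c=r.get_calibration(n); f=192/np.tan(np.radians(c["vfov"])/2)
    R=cv2.Rodrigues(np.array(c["rvec"],float))[0]; return f,c["cx"],c["cy"],R,np.array(c["tvec"],float).ravel()
def cloud(n,depth,c=None):
    f,cx,cy,R,t=c or cam(n)
    v,u=np.mgrid[:384,:512]; P=np.stack([(u-cx)/f*depth,(v-cy)/f*depth,depth],-1)
    return (P-t)@R
E
python3 - <<'E'
from h import *
s=r.sense(); print(s)
for n in ["scene","side"]:
    p,d=r.capture(n); cv2.imwrite(f"pics/{n}0.png",p); np.savez(f"{n}0.npz",p=p,d=d)
    print(r.get_calibration(n))
E
```

```text
{'time_s': 0.0, 'joints': array([ 7.96769315e+01,  2.20905519e+01,  3.81471542e-01, -3.06382094e-02,
       -6.84088869e+01, -1.48189069e+01]), 'joint_velocities': array([ 0.06500193,  0.05550221, -0.03242706,  0.03604909,  0.04959576,
        0.07757369]), 'effort': array([-7.13766872e-05, -3.90666318e+01,  1.87401724e+01,  4.21971023e+00,
        1.10464587e-02, -1.97170575e-04]), 'tcp_pos': array([0.26523889, 0.56528349, 0.22146907]), 'ee_rot': array([[-8.58113934e-04, -4.25040414e-01, -9.05173967e-01],
       [-1.93643898e-03, -9.05171897e-01,  4.25041278e-01],
       [-9.99997757e-01,  2.11754799e-03, -4.63242071e-05]]), 'wrist_force': array([-0.1451205 ,  0.56567402, -0.48022386]), 'moment': array([ 0.0295254 , -0.01583548,  0.01900078]), 'gripper_width': 1.0044788279004808}
{'vfov': 50.76364332776365, 'cx': 261.39113723578373, 'cy': 188.3905598586774, 'rvec': array([ 2.15039432,  1.52451959, -0.4649215 ]), 'tvec': array([-0.16360825, -0.35300051,  1.55890944])}
{'vfov': 42.300382554710396, 'cx': 252.24787873660748, 'cy': 193.03990436919608, 'rvec': array([ 2.29770315, -0.18516191,  0.11010058]), 'tvec': array([-0.50115195,  0.10846303,  1.51783532])}
```

View pics/scene0.png

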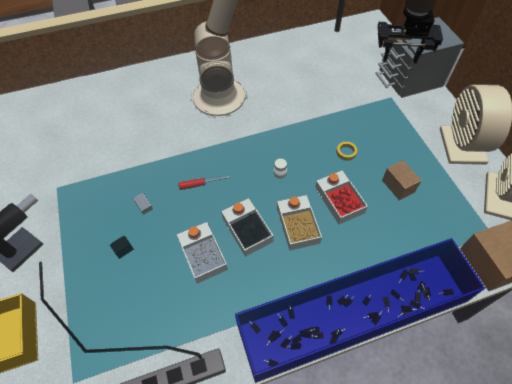

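View pics/side0.png

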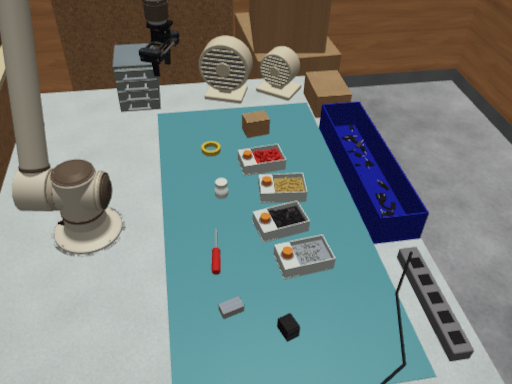

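The row, from the robot's left, is caps (red), spacers (brass), clips (black), screws (steel). Scene pixels of the buttons are about (334,179), (294,202), (238,209) and (194,232). Next I measure them in both cameras.

```bash
cat > meas.py <<'E'
from h import *
from scipy.ndimage import label
def buttons(n,p,d,c=None):
    c=c or cam(n); W=cloud(n,d,c); hsv=cv2.cvtColor(p,cv2.COLOR_BGR2HSV)
    m=(hsv[...,0]>=6)&(hsv[...,0]<=16)&(hsv[...,1]>200)&(hsv[...,2]>140)&(d>0)
    L,k=label(m); out=[]
    for i in range(1,k+1):
        q=L==i
        if q.sum()<15: continue
        P=W[q]; v,u=np.nonzero(q)
        zt=np.percentile(P[:,2],90); T=P[P[:,2]>zt-.006]
        ctr=(T[:,:2].min(0)+T[:,:2].max(0))/2
        out.append((u.mean().round(1),v.mean().round(1),int(q.sum()),T.mean(0).round(4),ctr.round(4),zt.round(4),np.ptp(T[:,:2],axis=0).round(3)))
    return out
if __name__=="__main__":
    for n in ["scene","side"]:
        z=np.load(f"{n}0.npz"); print(n)
        W=cloud(n,z['d']); 
        for o in buttons(n,z['p'],z['d']): print(*o)
    
E
python3 meas.py
```

```text
scene
side
```

```bash
python3 - <<'E'
import numpy as np,cv2
z=np.load("scene0.npz");h=cv2.cvtColor(z['p'],cv2.COLOR_BGR2HSV)
print(h[176:184,328:340].tolist()[3]); print(z['d'][178:181,332:336])
z=np.load("side0.npz");h=cv2.cvtColor(z['p'],cv2.COLOR_BGR2HSV)
print(h[155,243:252].tolist(), z['d'][155,243:252])
E
```

```text
[[9, 33, 101], [9, 123, 102], [11, 160, 148], [12, 167, 185], [13, 169, 195], [12, 168, 197], [13, 170, 198], [13, 170, 197], [13, 168, 193], [12, 154, 175], [12, 54, 133], [54, 7, 181]]
[[1.2612771 1.2663306 1.2657442 1.2655135]
 [1.2617007 1.2656403 1.2631708 1.2644142]
 [1.264042  1.2578279 1.2634654 1.2627056]]
[[12, 113, 113], [12, 213, 109], [12, 203, 117], [13, 203, 132], [13, 196, 139], [14, 185, 142], [13, 199, 123], [11, 198, 108], [10, 72, 121]] [1.7180378 1.7092179 1.710489  1.7034776 1.698223  1.7059743 1.7062764
 1.7085595 1.7070209]
```

```bash
sed -i 's/(hsv\[...,1\]>200)&(hsv\[...,2\]>140)/(hsv[...,1]>145)\&(hsv[...,2]>95)/; s/<=16/<=17/' meas.py; python3 meas.py; python3 - <<'E'
from h import *
f,cx,cy,R,t=cam("wrist"); s=r.sense()
print("wrist cam pos",-R.T@t,"fwd",R[2],"f",f, s['tcp_pos'])
E
```

```text
scene
333.4 177.2 51 [0.5298 0.2286 0.0661] [0.53   0.2284] 0.068 [0.028 0.023]
293.8 200.9 54 [0.5694 0.0795 0.0662] [0.568  0.0793] 0.0685 [0.028 0.024]
237.7 206.9 55 [ 0.5324 -0.0865  0.0652] [ 0.5318 -0.0867] 0.0677 [0.027 0.025]
193.1 231.1 64 [ 0.5684 -0.232   0.0682] [ 0.5687 -0.2324] 0.0706 [0.025 0.025]
side
48.6 48.6 2248 [-0.4255  1.9754 -0.0599] [-0.427   1.9719] -0.0898 [0.129 0.071]
240.1 5.5 172 [ 0.7726  1.974  -0.0845] [0.7746 1.9779] -0.0856 [0.097 0.051]
427.0 40.0 12405 [ 1.9558  1.9195 -0.1505] [1.906  1.7717] -0.1727 [1.072 0.489]
505.8 4.0 105 [ 2.4152  1.6578 -0.0394] [2.4158 1.6612] -0.0427 [0.018 0.067]
247.0 154.3 49 [0.5277 0.2226 0.0643] [0.5271 0.2233] 0.0666 [0.022 0.03 ]
266.4 180.6 61 [0.567  0.0746 0.0637] [0.5666 0.0761] 0.0659 [0.025 0.032]
264.8 217.4 76 [ 0.5301 -0.0916  0.063 ] [ 0.5303 -0.0917] 0.0654 [0.025 0.032]
286.9 252.2 92 [ 0.5649 -0.2364  0.0656] [ 0.565  -0.2375] 0.0678 [0.025 0.034]
wrist cam pos [0.33285393 0.5345708  0.38379695] fwd [-0.24883319  0.11342759 -0.96188161] f 307.41752806451444 [0.26529513 0.56530837 0.2215962 ]
```

Emit:
play_rows:
  plan:
    - [[0,3,-4.8,0,0,0],[0,6,-9.6,0,0,0],[0,9,-14.4,0,0,0],[0,12,-19.2,0,0,0],[0,15,-24,0,0,0]]
  hand: 0

```text
time_s: 0.72
tcp_pos: [0.4195, 0.3262, 0.2223]
ee_rot: [[-0.0, -0.425, -0.905], [-0.0, -0.905, 0.425], [-1.0, 0.001, 0.0]]
wrist_force: [1.1, 0.6, -0.1]
gripper_width: 0.52
```

Emit:
play_rows:
  plan:
    - [[0,3.2,-4.8,0,0,0],[0,6.4,-9.6,0,0,0],[0,9.8,-14.4,0,0,0],[0,13,-19.2,0,0,0],[0,16.3,-24.2,0,0,0]]

```text
time_s: 1.35
tcp_pos: [0.5694, 0.076, 0.2223]
ee_rot: [[-0.0, -0.425, -0.905], [0.0, -0.905, 0.425], [-1.0, 0.0, 0.0]]
wrist_force: [1.2, 0.2, -0.4]
gripper_width: 0.023
```

Emit:
play_rows:
  plan:
    - [[0,0,0,0,0,0],[0,0,0,0,0,0],[0,0,0,0,0,0]]

```text
time_s: 1.72
tcp_pos: [0.5683, 0.0787, 0.2225]
ee_rot: [[-0.0, -0.423, -0.906], [0.0, -0.906, 0.423], [-1.0, 0.0, 0.0]]
wrist_force: [-0.4, -0.3, -0.4]
gripper_width: 0.004
```

```bash
cat > w.py <<'E'
import sys
from meas import *
k=sys.argv[1]
c=cam("wrist"); p,d=r.capture("wrist"); cv2.imwrite(f"pics/w{k}.png",p); np.savez(f"w{k}.npz",p=p,d=d)
s=r.sense(); print(s['tcp_pos'],s['wrist_force'].round(2),s['time_s'])
for o in buttons("wrist",p,d,c):
  if o[2]>150: print(*o)
E
python3 w.py 1
```

```text
[0.56831211 0.07883954 0.22262588] [-0.52  0.11 -0.44] 1.775
398.9 141.8 178 [ 0.5381 -0.0755  0.0611] [ 0.5338 -0.0794] 0.0633 [0.023 0.02 ]
```

View pics/w1.png

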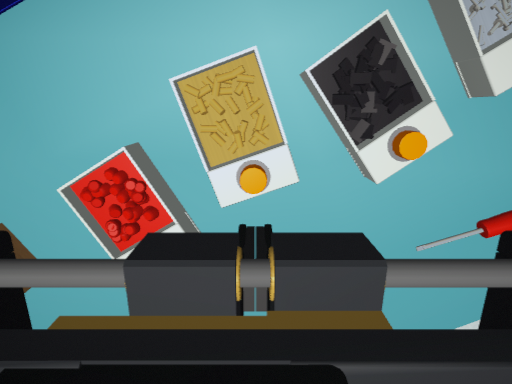

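The spacers button is at about (253,180) and the clips button at (411,146); the brass parts sit behind the first one. The orange mask needs a wider hue range here.

```bash
sed -i 's/<=17/<=21/' meas.py; python3 - <<'E'
from meas import *
z=np.load("w1.npz");p,d=z['p'],z['d'];c=cam("wrist")
for o in buttons("wrist",p,d,c):
  if o[2]>150: print(*o)
W=cloud("wrist",d,c)
print(W[[190,200],[230,285]], W[150,480], W[200,270])
hsv=cv2.cvtColor(p,cv2.COLOR_BGR2HSV);print(hsv[180,253])
# plane projection of edges fit: ellipse of orange mask
f,cx,cy,R,t=c
for (u0,v0) in [(253,180),(411,146)]:
    m=((abs(hsv[...,0].astype(int)-18)<7)&(hsv[...,1]>145)&(hsv[...,2]>200)).astype(np.uint8)
    n,l,st,ce=cv2.connectedComponentsWithStats(m); i=l[v0,u0]; print(st[i],ce[i], "depth",np.median(d[l==i]), "top z",np.median(W[l==i][:,2]))
    ray=R.T@np.array([(ce[i][0]-cx)/f,(ce[i][1]-cy)/f,1]); o=-R.T@t
    zt=.0655; print(o+ray*(zt-o[2])/ray[2])
E
```

```text
409.5 144.6 786 [ 0.5317 -0.0833  0.0647] [ 0.5311 -0.0837] 0.0657 [0.029 0.029]
252.9 179.0 623 [0.5682 0.0814 0.066 ] [0.5682 0.0816] 0.0671 [0.029 0.028]
[[0.56429957 0.11211999 0.04657347]
 [0.5124733  0.06164558 0.00209843]] [ 0.46955095 -0.18416738  0.00239692] [0.52052791 0.0794043  0.00138289]
[ 21 217 224]
[240 168  27  26 547] [252.71115174 180.4369287 ] depth 0.32741323 top z 0.06611097329387554
[0.56752967 0.08189028 0.0655    ]
[400 132  27  28 589] [412.92699491 145.39898132] depth 0.31855896 top z 0.06492262518671146
[ 0.5310896  -0.08409491  0.0655    ]
```

Emit:
play_rows:
  plan:
    - [[4,-0.25,0.1,0,0,0],[8,-0.25,0.1,0,0,0],[11.5,-0.25,0.1,0,0,0],[14,-0.25,0.1,0,0,0],[14.4,-0.25,0.1,0,0,0]]

```text
time_s: 2.4
tcp_pos: [0.5676, 0.081, 0.077]
ee_rot: [[-0.003, -0.423, -0.906], [-0.001, -0.906, 0.423], [-1.0, 0.003, 0.003]]
wrist_force: [-0.1, 0.1, -0.1]
gripper_width: 0.004
```

Emit:
play_rows:
  plan:
    - [[0,0,0,0,0,0],[0,0,0,0,0,0],[0,0,0,0,0,0]]

```text
time_s: 2.78
tcp_pos: [0.5696, 0.0806, 0.0797]
ee_rot: [[0.002, -0.425, -0.905], [0.001, -0.905, 0.425], [-1.0, -0.002, -0.001]]
wrist_force: [-0.4, 0.2, -0.7]
gripper_width: 0.005
```

```bash
python3 w.py 2; python3 w.py 3
```

```text
[0.56944169 0.08053431 0.07945606] [-0.75 -0.61  0.11] 2.825
207.0 71.0 366 [0.6709 0.0675 0.0385] [0.6686 0.0659] 0.0402 [0.013 0.027]
247.6 80.9 232 [0.6538 0.0474 0.037 ] [0.6524 0.0481] 0.0393 [0.031 0.018]
166.6 93.1 402 [0.6698 0.0969 0.0371] [0.6701 0.0955] 0.0395 [0.035 0.029]
226.4 146.2 381 [0.6222 0.0801 0.0389] [0.6203 0.0763] 0.041 [0.036 0.028]
264.8 148.9 214 [0.6094 0.0562 0.038 ] [0.6094 0.0587] 0.04 [0.024 0.021]
502.6 172.1 722 [ 0.5352 -0.0716  0.0595] [ 0.5332 -0.074 ] 0.0617 [0.023 0.01 ]
255.2 218.9 902 [0.5804 0.0765 0.0979] [0.5894 0.0719] 0.08 [0.034 0.026]
[0.56932915 0.08043226 0.07926835] [ 0.1  -0.05  0.07] 2.875
206.7 70.6 364 [0.6711 0.0677 0.0385] [0.6687 0.0658] 0.0402 [0.013 0.028]
243.9 83.0 333 [0.6534 0.0497 0.0364] [0.6523 0.0501] 0.0391 [0.031 0.022]
166.3 92.8 406 [0.6698 0.0968 0.0372] [0.6701 0.0952] 0.0394 [0.035 0.029]
262.4 149.9 169 [0.6094 0.0566 0.0379] [0.6103 0.059 ] 0.0402 [0.027 0.02 ]
225.8 148.1 428 [0.6211 0.0805 0.0388] [0.6203 0.0841] 0.0409 [0.036 0.022]
502.6 172.0 725 [ 0.5353 -0.0716  0.0596] [ 0.5323 -0.0739] 0.0617 [0.024 0.01 ]
255.0 218.9 907 [0.5805 0.0763 0.0982] [0.589  0.0717] 0.0797 [0.034 0.026]
```

View pics/w2.png

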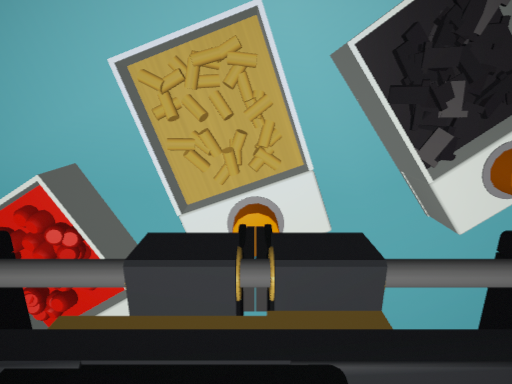

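Fingers are centred over the spacers button at (256,220), about 13 mm above it. I go down in small steps.

Emit:
play_rows:
  plan:
    - [[0.6,0,0,0,0,0],[1.0,0,0,0,0,0],[1.3,0,0,0,0,0],[1.6,0,0,0,0,0],[1.8,0,0,0,0,0]]

```text
time_s: 3.5
tcp_pos: [0.5687, 0.0802, 0.0605]
ee_rot: [[-0.001, -0.425, -0.905], [-0.0, -0.905, 0.425], [-1.0, 0.001, 0.0]]
wrist_force: [-1.8, -1.1, 3.0]
gripper_width: 0.004
```

Emit:
play_rows:
  plan:
    - [[0,0,0,0,0,0],[0,0,0,0,0,0]]

```text
time_s: 3.75
tcp_pos: [0.5693, 0.0805, 0.0604]
ee_rot: [[0.001, -0.425, -0.905], [0.0, -0.905, 0.425], [-1.0, -0.001, -0.0]]
wrist_force: [0.1, 0.3, -0.2]
gripper_width: 0.002
```

Emit:
play_rows:
  plan:
    - [[0.15,0,0,0,0,0],[0.3,0,0,0,0,0],[0.45,0,0,0,0,0],[0.45,0,0,0,0,0],[0.45,0,0,0,0,0]]

```text
time_s: 4.38
tcp_pos: [0.5694, 0.0805, 0.0561]
ee_rot: [[0.001, -0.425, -0.905], [0.0, -0.905, 0.425], [-1.0, -0.001, -0.001]]
wrist_force: [0.8, 0.7, 1.2]
gripper_width: 0.009
```

Emit:
play_rows:
  plan:
    - [[-0.6,0,0,0,0,0],[-2,0,0,0,0,0],[-6,0,0,0,0,0],[-10,0,0,0,0,0],[-14,0,0,0,0,0]]

```text
time_s: 5.0
tcp_pos: [0.5688, 0.0802, 0.1983]
ee_rot: [[0.001, -0.425, -0.905], [0.0, -0.905, 0.425], [-1.0, -0.001, -0.001]]
wrist_force: [0.6, -0.5, 0.6]
gripper_width: 0.003
```

Emit:
play_rows:
  plan:
    - [[0,0,0,0,0,0],[0,0,0,0,0,0],[0,0,0,0,0,0]]

```text
time_s: 5.38
tcp_pos: [0.5682, 0.0801, 0.1949]
ee_rot: [[-0.002, -0.425, -0.905], [-0.001, -0.905, 0.425], [-1.0, 0.002, 0.002]]
wrist_force: [-0.4, 0.3, 0.2]
gripper_width: 0.003
```

```bash
cat > w2.py <<'E'
import sys
from h import *
def comps(p,d,c):
    f,cx,cy,R,t=c; W=cloud("wrist",d,c); hsv=cv2.cvtColor(p,cv2.COLOR_BGR2HSV)
    m=((abs(hsv[...,0].astype(int)-17)<8)&(hsv[...,1]>145)&(hsv[...,2]>185)).astype(np.uint8)
    n,l,st,ce=cv2.connectedComponentsWithStats(m); o=-R.T@t
    for i in range(1,n):
        if st[i,4]<250: continue
        zt=np.median(W[l==i][:,2]); ray=R.T@np.array([(ce[i][0]-cx)/f,(ce[i][1]-cy)/f,1])
        print("px",ce[i].round(),st[i,2:],"z",zt.round(4),"xy",(o+ray*(zt-o[2])/ray[2])[:2].round(4))
k=sys.argv[1]
c=cam("wrist"); p,d=r.capture("wrist"); cv2.imwrite(f"pics/w{k}.png",p); np.savez(f"w{k}.npz",p=p,d=d)
s=r.sense(); print(s['tcp_pos'],s['wrist_force'].round(2),s['time_s']); comps(p,d,c)
E
python3 w2.py 4
```

```text
[0.56834526 0.08010485 0.19491504] [-0.02  0.38 -1.04] 5.425
px [249.  94.] [ 50  63 595] z 0.0284 xy [0.648  0.0487]
px [188.  96.] [ 28  36 314] z 0.0346 xy [0.6725 0.1051]
px [266. 136.] [ 31  34 320] z 0.0293 xy [0.6028 0.0511]
px [229. 138.] [ 64  39 611] z 0.0357 xy [0.6177 0.0867]
px [428. 148.] [ 31  30 716] z 0.0648 xy [ 0.5309 -0.0843]
px [254. 183.] [ 29  28 623] z 0.0555 xy [0.5677 0.0816]
```

View pics/w4.png

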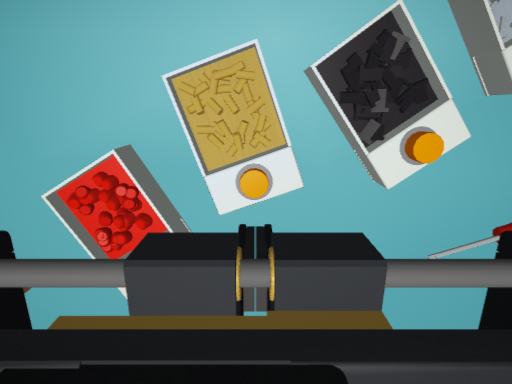

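Spacers is down: its top reads 0.0555, against about 0.066 before, and the bin has not moved. Next is clips, at (428,148), world (0.531, -0.084).

Emit:
play_rows:
  plan:
    - [[0,4,-0.9,0,0,0],[0,8.5,-1.8,0,0,0],[0,13,-2.8,0,0,0],[3,16,-3.5,0,0,0],[6,16.5,-3.6,0,0,0]]

```text
time_s: 6.05
tcp_pos: [0.5306, -0.0861, 0.1349]
ee_rot: [[-0.001, -0.427, -0.904], [-0.0, -0.904, 0.427], [-1.0, 0.0, 0.001]]
wrist_force: [0.2, -0.4, -0.6]
gripper_width: 0.004
```

Emit:
play_rows:
  plan:
    - [[0,0,0,0,0,0],[0,0,0,0,0,0],[0,0,0,0,0,0],[0,0,0,0,0,0]]

```text
time_s: 6.55
tcp_pos: [0.5322, -0.0839, 0.137]
ee_rot: [[0.002, -0.424, -0.906], [0.0, -0.906, 0.424], [-1.0, -0.001, -0.002]]
wrist_force: [-0.4, 0.8, -0.0]
gripper_width: 0.003
```

```bash
python3 w2.py 5
```

```text
[ 0.53199182 -0.08390244  0.13684835] [0.35 0.34 0.64] 6.6
px [422.  79.] [  40   43 1341] z 0.0668 xy [ 0.5661 -0.2303]
px [257. 204.] [ 36  34 952] z 0.0647 xy [ 0.531  -0.0847]
px [ 64. 241.] [ 33  30 777] z 0.0555 xy [0.5676 0.0812]
```

View pics/w5.png

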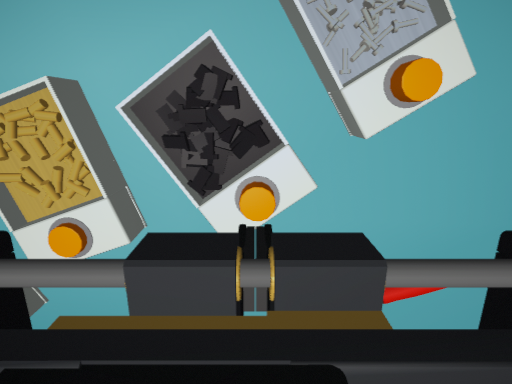

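The clips button at (257,204) lies straight under the fingers. Descending.

Emit:
play_rows:
  plan:
    - [[2.5,0,0,0,0,0],[5,0,0,0,0,0],[6,0,0,0,0,0],[6,0,0,0,0,0],[6,0,0,0,0,0]]

```text
time_s: 7.22
tcp_pos: [0.5324, -0.0842, 0.077]
ee_rot: [[0.002, -0.424, -0.905], [-0.0, -0.905, 0.424], [-1.0, -0.001, -0.002]]
wrist_force: [0.4, -0.5, 0.5]
gripper_width: 0.004
```

Emit:
play_rows:
  plan:
    - [[0.4,0,0,0,0,0],[0.8,0,0,0,0,0],[1.1,0,0,0,0,0],[1.4,0,0,0,0,0],[1.6,0,0,0,0,0]]

```text
time_s: 7.85
tcp_pos: [0.5314, -0.0844, 0.0601]
ee_rot: [[-0.0, -0.425, -0.905], [-0.0, -0.905, 0.425], [-1.0, 0.0, 0.0]]
wrist_force: [-1.5, 0.3, 2.4]
gripper_width: 0.004
```

Emit:
play_rows:
  plan:
    - [[0,0,0,0,0,0],[0,0,0,0,0,0]]

```text
time_s: 8.1
tcp_pos: [0.5314, -0.0844, 0.0599]
ee_rot: [[-0.0, -0.425, -0.905], [0.0, -0.905, 0.425], [-1.0, 0.0, 0.0]]
wrist_force: [0.1, -0.0, -0.2]
gripper_width: 0.005
```

Emit:
play_rows:
  plan:
    - [[0.15,0,0,0,0,0],[0.3,0,0,0,0,0],[0.4,0,0,0,0,0],[0.4,0,0,0,0,0],[0.4,0,0,0,0,0]]

```text
time_s: 8.72
tcp_pos: [0.5315, -0.0843, 0.0559]
ee_rot: [[-0.0, -0.425, -0.905], [0.0, -0.905, 0.425], [-1.0, 0.0, 0.0]]
wrist_force: [-0.3, -0.1, 0.7]
gripper_width: 0.008
```

Emit:
play_rows:
  plan:
    - [[-0.6,0,0,0,0,0],[-2,0,0,0,0,0],[-6,0,0,0,0,0],[-10,0,0,0,0,0],[-14,0,0,0,0,0]]

```text
time_s: 9.35
tcp_pos: [0.5316, -0.0844, 0.1985]
ee_rot: [[0.002, -0.425, -0.905], [0.0, -0.905, 0.425], [-1.0, -0.001, -0.002]]
wrist_force: [0.7, -0.5, 0.7]
gripper_width: 0.004
```

Emit:
play_rows:
  plan:
    - [[0,0,0,0,0,0],[0,0,0,0,0,0],[0,0,0,0,0,0]]

```text
time_s: 9.72
tcp_pos: [0.5307, -0.0844, 0.195]
ee_rot: [[-0.002, -0.425, -0.905], [-0.0, -0.905, 0.425], [-1.0, 0.001, 0.002]]
wrist_force: [0.4, 0.8, -0.4]
gripper_width: 0.006
```

```bash
python3 w2.py 6
```

```text
[ 0.53081473 -0.08437722  0.19493172] [-0.29 -0.1  -0.47] 9.775
px [386.  83.] [ 32  34 851] z 0.0668 xy [ 0.566  -0.2304]
px [255. 182.] [ 29  27 614] z 0.0555 xy [ 0.5308 -0.0847]
px [ 96. 217.] [ 27  26 550] z 0.0555 xy [0.5675 0.0812]
```

View pics/w6.png

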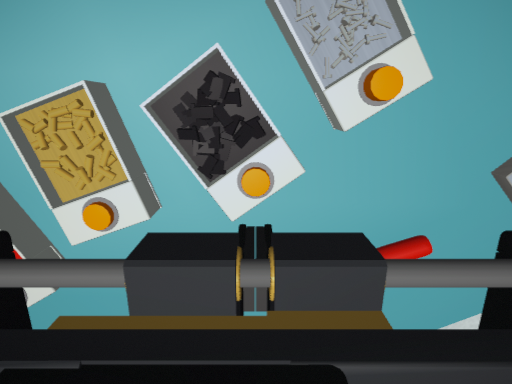

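Clips is down too (top 0.0555; spacers still at 0.0555, screws untouched at 0.0668). Moving on to caps.

Emit:
play_rows:
  plan:
    - [[0,-4,1.9,0,0,0],[0,-9,4.3,0,0,0],[0,-14,6.7,0,0,0],[0,-19,9.1,0,0,0],[0,-24,11.5,0,0,0]]

```text
time_s: 10.4
tcp_pos: [0.5289, 0.1834, 0.1952]
ee_rot: [[-0.001, -0.425, -0.905], [-0.001, -0.905, 0.425], [-1.0, 0.002, 0.001]]
wrist_force: [0.6, 0.1, 0.6]
gripper_width: 0.003
```

Emit:
play_rows:
  plan:
    - [[2,-3,1.4,0,0,0],[4,-4.4,2.1,0,0,0],[5,-4.4,2.1,0,0,0],[5,-4.4,2.1,0,0,0],[5,-4.4,2.1,0,0,0]]

```text
time_s: 11.02
tcp_pos: [0.5296, 0.2299, 0.1467]
ee_rot: [[0.001, -0.426, -0.905], [0.0, -0.905, 0.426], [-1.0, -0.001, -0.001]]
wrist_force: [0.4, 0.2, 0.1]
gripper_width: 0.007
```

```bash
python3 w2.py 7
```

```text
[0.52962268 0.23001572 0.14698594] [-0.52 -0.74 -0.45] 11.075
px [408.  75.] [  38   39 1146] z 0.0557 xy [0.5676 0.0819]
px [255. 202.] [ 35  33 890] z 0.0657 xy [0.528  0.2309]
```

View pics/w7.png

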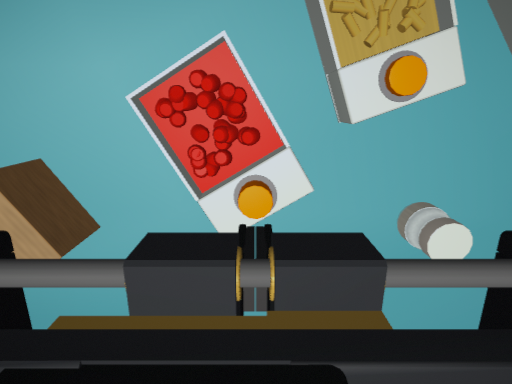

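The caps button at (255,202) is straight below. A 1.5 mm correction goes in with the descent; carton and glue pot are below the gripper body.

Emit:
play_rows:
  plan:
    - [[3,0,0.15,0,0,0],[5.5,0,0.15,0,0,0],[7,0,0.15,0,0,0],[7,0,0.15,0,0,0],[7,0,0.15,0,0,0]]

```text
time_s: 11.7
tcp_pos: [0.5285, 0.2316, 0.0772]
ee_rot: [[0.002, -0.425, -0.905], [0.001, -0.905, 0.425], [-1.0, -0.002, -0.001]]
wrist_force: [-0.1, -0.3, 0.4]
gripper_width: 0.005
```

Emit:
play_rows:
  plan:
    - [[0.4,0,0,0,0,0],[0.8,0,0,0,0,0],[1.1,0,0,0,0,0],[1.4,0,0,0,0,0],[1.6,0,0,0,0,0]]

```text
time_s: 12.32
tcp_pos: [0.5277, 0.2312, 0.0601]
ee_rot: [[0.0, -0.425, -0.905], [-0.0, -0.905, 0.425], [-1.0, 0.0, -0.0]]
wrist_force: [-1.8, -0.6, 3.4]
gripper_width: 0.006
```

Emit:
play_rows:
  plan:
    - [[0,0,0,0,0,0],[0,0,0,0,0,0]]

```text
time_s: 12.58
tcp_pos: [0.5277, 0.2312, 0.0599]
ee_rot: [[-0.0, -0.425, -0.905], [0.0, -0.905, 0.425], [-1.0, -0.0, 0.0]]
wrist_force: [-0.6, -0.7, 0.3]
gripper_width: 0.006
```

Emit:
play_rows:
  plan:
    - [[0.15,0,0,0,0,0],[0.3,0,0,0,0,0],[0.4,0,0,0,0,0],[0.4,0,0,0,0,0],[0.4,0,0,0,0,0]]

```text
time_s: 13.2
tcp_pos: [0.5277, 0.2312, 0.0559]
ee_rot: [[-0.0, -0.425, -0.905], [0.0, -0.905, 0.425], [-1.0, 0.0, 0.0]]
wrist_force: [-0.5, -0.1, 0.3]
gripper_width: 0.005
```

Emit:
play_rows:
  plan:
    - [[-0.6,0,0,0,0,0],[-2,0,0,0,0,0],[-6,0,0,0,0,0],[-10,0,0,0,0,0],[-14,0,0,0,0,0]]

```text
time_s: 13.82
tcp_pos: [0.5278, 0.2311, 0.1985]
ee_rot: [[0.001, -0.425, -0.905], [0.001, -0.905, 0.425], [-1.0, -0.001, -0.001]]
wrist_force: [0.7, 0.2, -1.1]
gripper_width: 0.001
```

Emit:
play_rows:
  plan:
    - [[0,0,0,0,0,0],[0,0,0,0,0,0],[0,0,0,0,0,0],[0,0,0,0,0,0]]

```text
time_s: 14.32
tcp_pos: [0.5274, 0.2309, 0.1951]
ee_rot: [[-0.002, -0.425, -0.905], [-0.001, -0.905, 0.425], [-1.0, 0.002, 0.001]]
wrist_force: [-1.1, 0.1, -0.1]
gripper_width: 0.007
```

```bash
python3 w2.py 8; python3 - <<'E'
from meas import *
for n in ["scene","side"]:
    p,d=r.capture(n); cv2.imwrite(f"pics/{n}9.png",p); z=np.load(f"{n}0.npz"); print(n)
    for q,e in ((z['p'],z['d']),(p,d)):
      for o in buttons(n,q,e):
        if .3<o[3][0]<.7 and abs(o[3][1])<.4: print(*o)
E
```

```text
[0.5274272  0.23099714 0.19520715] [-0.22 -0.09 -0.46] 14.375
px [383.  77.] [ 32  33 799] z 0.0557 xy [0.5675 0.0819]
px [255. 182.] [ 28  27 614] z 0.0555 xy [0.5277 0.231 ]
scene
333.4 177.2 51 [0.5298 0.2286 0.0661] [0.53   0.2284] 0.068 [0.028 0.023]
293.8 200.9 54 [0.5694 0.0795 0.0662] [0.568  0.0793] 0.0685 [0.028 0.024]
237.7 206.9 55 [ 0.5324 -0.0865  0.0652] [ 0.5318 -0.0867] 0.0677 [0.027 0.025]
193.1 231.1 64 [ 0.5684 -0.232   0.0682] [ 0.5687 -0.2324] 0.0706 [0.025 0.025]
332.9 179.1 49 [0.5297 0.2283 0.0555] [0.5297 0.229 ] 0.0574 [0.024 0.026]
293.6 202.7 51 [0.5697 0.0792 0.0564] [0.5694 0.0798] 0.0588 [0.027 0.025]
238.0 208.6 57 [ 0.5339 -0.086   0.0569] [ 0.533  -0.0856] 0.0601 [0.024 0.025]
193.2 231.2 63 [ 0.5685 -0.2319  0.0675] [ 0.5681 -0.2325] 0.0698 [0.026 0.025]
side
247.0 154.3 49 [0.5277 0.2226 0.0643] [0.5271 0.2233] 0.0666 [0.022 0.03 ]
266.4 180.6 61 [0.567  0.0746 0.0637] [0.5666 0.0761] 0.0659 [0.025 0.032]
292.1 181.0 16 [0.658  0.0866 0.0376] [0.6591 0.0864] 0.0389 [0.023 0.023]
279.4 184.1 15 [0.61   0.0734 0.0372] [0.6098 0.0748] 0.0394 [0.017 0.014]
264.8 217.4 76 [ 0.5301 -0.0916  0.063 ] [ 0.5303 -0.0917] 0.0654 [0.025 0.032]
286.9 252.2 92 [ 0.5649 -0.2364  0.0656] [ 0.565  -0.2375] 0.0678 [0.025 0.034]
246.9 155.3 36 [0.5275 0.2258 0.0529] [0.5262 0.2251] 0.0548 [0.025 0.029]
266.4 181.8 41 [0.5679 0.0747 0.0542] [0.5678 0.0757] 0.0565 [0.024 0.028]
264.8 218.6 57 [ 0.5304 -0.0899  0.0537] [ 0.5301 -0.0881] 0.0561 [0.026 0.029]
286.9 252.2 92 [ 0.5655 -0.2359  0.0652] [ 0.5656 -0.2363] 0.0671 [0.024 0.031]
```

View pics/w8.png

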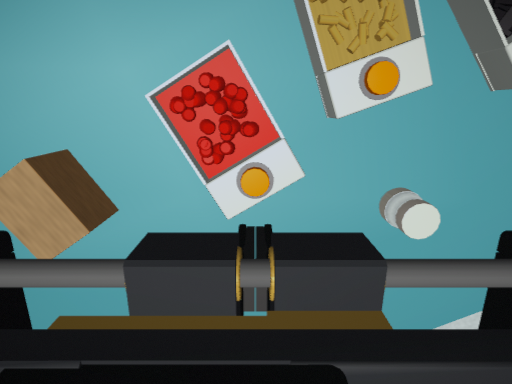

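View pics/side9.png

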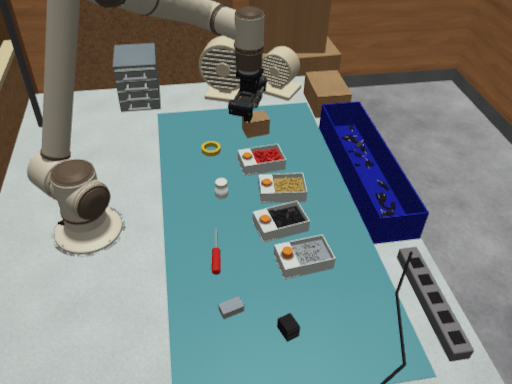

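All three buttons are down, the screws button is up, and nothing else has moved. The arm is clear, so I am handing in.

```bash
python3 -c "
from station import r
print(r.finish_job())"
```

```text
the job is handed in; nothing more can be done
None
```

I pressed the tally buttons with the shut fingers in the order asked: spacers, clips, caps. I handed the job in at about 14.5 s, with the arm clear about 14 cm above the buttons. The hand-in gave no verdict.

- **Pressed buttons:** the wrist camera put all three tops at about 55.5 mm above the table, roughly 11.5 mm down, so past the 8 mm mark and short of the stop. The arm's own reading gave about 11 mm. The highest wrist-force reading during a press was about 3.4 N.
- **Screws button:** untouched, with its top still at about 67 mm.
- **Bins and loose things:** the bins were where they started, and nothing on the mat looked moved in the last side and wrist pictures.
- **Disagreements:** the scene and side cameras differed from the wrist camera by 2 to 8 mm sideways, mostly the side camera in y, and by 1 to 3 mm in height. I used the wrist camera for aiming. All three cameras agree that the three buttons dropped about 8 to 12 mm.

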